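# Put the spare gamepad battery on charge

## Task

Push the tab of the battery dispenser fully through its stroke so that the battery pack slides out from under the clear roof into the open tray, let the tab spring back, then pick the pack up and lay it gently, flat in the charger's bay (do not drop or fling it). Next turn the charger's dial until its pointer stands at the one long mark of its scale, and finally press the charger's sprung paddle all the way down and let it rise again. Work in this order and leave the other things on the desk where they are.

Things in the scene. Friction and masses are not known exactly. Their poses are not given: they have to be found in the camera images.
- dispenser: Fixed steel channel 210 long (x) x 62 wide (y) mm, on the left or right (charger on the other side). Origin: centre of underside; x is the push direction, from the tab end to the open tray. Floor 10 mm above the desk. Rear half (x -105 to 0): walls and clear roof, top at 52 mm, with a 16 mm wide slot for the tab. Front half: open tray, 50 wide inside, rims 6 mm high, end rim at x = 99 mm.
- slide_tab (a point): Middle of the rear face of the tab, 80 mm above the desk; axes as the dispenser's. The tab is an upright aluminium plate 44 wide x 42 high x 10 thick mm above the roof slot (from 54 to 96 mm above the desk). Push its rear face along the dispenser's +x; the pusher block below it bears on the pack.
- slide (a joint): Travel of tab and pusher in m: 0 at rest, 0.086 fully pushed (stop); from 0.080 it counts as fully pushed. A spring drives it back: about 3 N at the start, 11 N at full stroke. At full stroke the pack is clear of the roof, its centre about 43 mm ahead (+x) of the dispenser's origin.
- pack: Grey battery pack with a white panel on top, 80 long (x) x 46 wide (y) x 34 high (z) mm, 0.14 to 0.23 kg. Origin: centre of its underside. At the start it lies under the clear roof in the dispenser, length along the push direction, within 7 mm of the pusher. Either way round is right in the bay.
- charger: Charging console, fixed to the desk: grey block 200 deep (x) x 240 wide (y) x 30 high (z) mm, origin at the centre of its underside, z up; x points roughly away from the robot. Far half: bay on the +y side, dial on the -y side; paddle along the near (-x) side.
- bay (a point): Centre of the bay's floor, on top of the charger 30 mm above the desk; axes as the charger's. Bay inside 92 long (x) x 56 wide (y) mm, aluminium rim 8 mm high, 5 mm thick. The pack lies in it with its length along x.
- dial_grip (a point): On the dial's vertical axis, 57 mm above the desk, at the height to grip. The dial is an aluminium disc 64 mm across and 12 high with an upright bar grip 58 long x 14 thick, from 43 to 69 mm above the desk. The pointer end of the bar has a black nose 11 mm beyond the disc's edge and a black line on top. The point turns with the dial; the pointer lies 135 degrees counter-clockwise of its x axis.
- dial (a joint): Dial angle q in rad, grows clockwise seen from above, 0 to 4.71. The pointer's direction is 2.356 - q, counter-clockwise from the charger's x axis. Eleven black marks 0.471 rad apart from q = 0; the long one (15 mm, others 5 mm) is the fifth, at q = 1.885; within 0.12 rad counts. It starts anticlockwise of it by up to 1.75 rad. Stays where left; 0.04 N m turns it.
- paddle_edge (a point): Top face of the steel paddle, at the middle of its width, where to press, 52 mm in front of (-x) its hinge; at rest 53.5 mm above the desk. The paddle is a plate 64 deep (x) x 110 wide (y) x 7 thick mm, hinged along its far edge 50 mm above the desk.
- paddle (a joint): Paddle angle in rad: 0 at rest (level), 0.26 fully down (stop; paddle_edge is then 13 mm lower). A spring raises it: pressed at paddle_edge, about 3 N starts it and 7 N holds it fully down. From 0.23 it counts as fully down.
- mouse: Grey computer mouse 110 x 60 x 35 mm, stands between the two devices. Leave alone. Origin under its centre.
- mug: White mug, 80 mm across, 90 high, beyond the mouse. Leave alone. Origin under its centre.
- can: Aluminium drink can, 66 mm across, 120 high, at the left. Leave alone. Origin under its centre.
- gamepad: White gamepad, about 150 x 95 x 38 mm, at the right. Leave alone. Origin under its centre.
- jar: Glass jar with a metal lid, 62 mm across, 85 high, far right. Leave alone. Origin under its centre.
- remote: Black remote control 150 x 45 x 18 mm, near left. Leave alone. Origin under its centre.
There are look-alikes about, which are no part of the job. Of the things that look like the dispenser, the largest one is meant.

How it is judged:
By the outcome, as a careful person would: the job done as asked, in the order asked, and still so for the second after the job is handed in, with the robot touching nothing.
It also fails if it takes over 72 s, if anything falls off the work surface, if the arm or the gripper's body presses on something with over 40 N, if the wrist force passes 120 N, or if a joint passes its speed limit or range.

## Robot

A 6-joint arm with a two-finger parallel gripper is mounted at the origin on the work surface. World frame = base frame: x ahead of the robot, y to its left, z up, the work surface at z = 0. Lengths are in m, angles in rad, forces in N, time in s.
With the tool pointing down it reaches from about 0.3 to 0.825 m from the base axis. Payload 5.4 kg.
Tool frame: the origin (TCP) lies midway between the tips of the shut fingers; the grasp point (between the pads) lies behind it (manip.grasp_offset is the z of the grasp point in the tool frame, in m); z points along the fingers, y is the line along which they close (so a half turn about z gives the same grasp; the last joint's range is limited). The gripper opens to 92 mm and grips with 3 to 60 N. Pads are 20 mm wide; open, the fingers measure 128 mm over their backs; the gripper's body (75 mm by 189 mm) begins 69 mm behind the grasp point.
Start: joints at [0.989, 0.158, 1.597, -0, 1.386, -0.21], TCP at [0.209, 0.536, 0.215] pointing down, gripper open.
Joint ranges: [-2.91, 2.91], [-0.94, 2.29], [0.18, 2.7], [-1.29, 4.43], [0.17, 2.64], [-3, 3]. Speed limits (rad/s): [2.57, 2.57, 3.14, 3.14, 3.14, 3.14].

## Interface

Orientations are given as a unit quaternion [x, y, z, w].
In Python, from cell import manip gives the robot as it stands. The module is installed in compiled form; this text tells all that it offers. Calls block until the motion is done:
- manip.reach(position, orientation): joint-space move of the TCP to a pose.
- manip.servo_line(position, frame=None, speed=0.15): straight line of the TCP; frame=None keeps the orientation; speed is the mean speed in m/s.
- manip.goto_joints(angles): joint-space move.
- manip.gripper_to(opening, force=None): opening from 0.0 (shut) to 1.0 (fully open); force is the grip in N (None keeps the last); returns when the fingers have stopped.
- manip.hold(seconds).
- manip.inverse_kinematics(position, orientation): joint angles nearest the present ones, or None.
- manip.camera(name): name is "scene" or "side" or "wrist"; returns the picture (420x560x3 uint8, blue, green, red); there is no depth.
- manip.camera_params(name): a dict with "K" (3x3 intrinsics, pixels), "rvec" (rotation vector, rad) and "tvec" (3), from world to camera coordinates, as OpenCV has them. Camera axes: x right, y down, z forward; pixel columns grow to the right and rows downward; lengths in m; the calibration is good to about 2 mm. A picture is of the moment at which its call begins: read the wrist's pose just before it. camera_params takes no time and is no camera call; for the wrist camera it gives the pose at the moment of the call.
A pose or a line that the arm cannot do raises manip.IKError and nothing moves.
- manip.hand_in(): hands the job in; it is judged then, once.
Readings, each from a call of its own:
- manip.current_clock(): time.
- manip.current_joint_positions(): joint angles.
- manip.current_qd(): joint speeds.
- manip.current_tau(): joint torques, N m.
- manip.current_tcp_pos(): TCP position.
- manip.current_tool_rot(): TCP orientation.
- manip.current_contact_force(): force on the tool from outside, world axes, zero at the start.
- manip.current_wrist_torque(): the same for the moment, N m.
- manip.current_opening(): opening from 0.0 (shut) to 1.0 (fully open).
- manip.current_gripper_force(): force on a finger pad.
Only numpy, scipy, OpenCV 4.12 (cv2) and the standard library are available. Lean on these libraries where they do the work, as an engineer would, in place of code of your own. Each camera call takes 0.05 s, during which the arm holds its last target. There are 200 camera calls.

## Working session

There is one attempt and no reset: what is moved stays moved. The work goes in short steps, each a Python script; the robot and the scene stay as the last script left them, time stands still between calls to the robot, and variables do not carry over. Pictures are saved under pics/ and viewed, at most 10 in all, crops included, and the job is handed in when it is done.

```bash
mkdir -p pics; cat > h.py <<'E'
import numpy as np, cv2
from scipy.spatial.transform import Rotation as R
from cell import manip
def P(n): 
    p=manip.camera_params(n); return np.array(p["K"],float).reshape(3,3),np.array(p["rvec"],float).ravel(),np.array(p["tvec"],float).ravel()
def ray(par,uv,z):
    K,r,t=par; M=R.from_rotvec(r).as_matrix(); c=-M.T@t
    d=M.T@np.linalg.inv(K)@np.array([uv[0],uv[1],1.]); return c+d*(z-c[2])/d[2]
def proj(par,X):
    return cv2.projectPoints(np.array(X,float).reshape(-1,1,3),par[1],par[2],par[0],None)[0].reshape(-1,2)
def down(yaw): # tool z down; tool y (closing line) at angle yaw in world
    y=np.array([np.cos(yaw),np.sin(yaw),0]); z=np.array([0,0,-1.]); x=np.cross(y,z)
    return R.from_matrix(np.c_[x,y,z]).as_quat()
E
python3 - <<'E'
from h import *
for n in("scene","side"):
    cv2.imwrite(f"pics/{n}0.png",cv2.resize(manip.camera(n),(800,600),interpolation=cv2.INTER_CUBIC))
    K,r,t=P(n); print(n,K.round(1).tolist(),(-R.from_rotvec(r).as_matrix().T@t).round(3))
print(manip.grasp_offset,manip.current_tool_rot(),manip.current_clock())
E
```

```text
scene [[450.0, 0.0, 285.2], [0.0, 450.0, 204.0], [0.0, 0.0, 1.0]] [ 0.958 -0.81   1.042]
side [[411.8, 0.0, 277.7], [0.0, 411.8, 209.8], [0.0, 0.0, 1.0]] [0.424 0.84  0.902]
-0.0187 [ 1.84811679e-01  9.82773588e-01 -7.81599761e-04 -3.26955427e-04] 0.1
```

View pics/scene0.png

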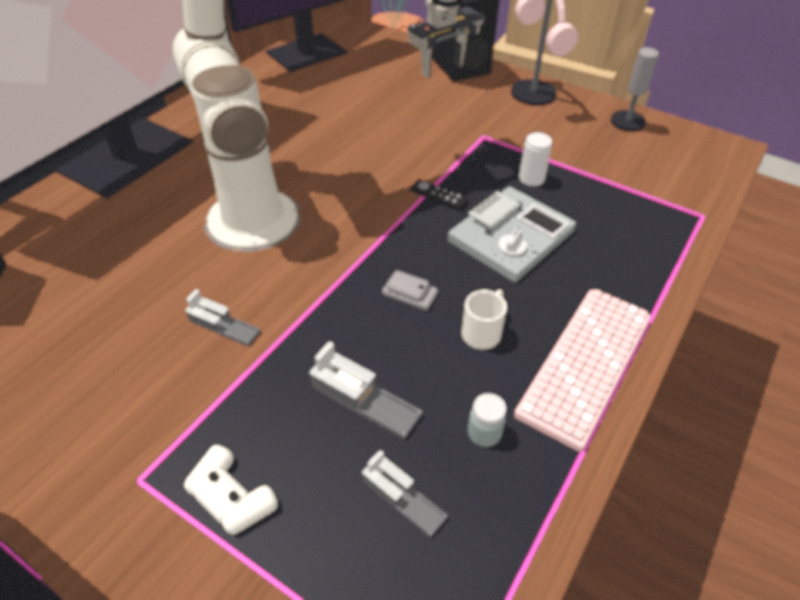

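View pics/side0.png

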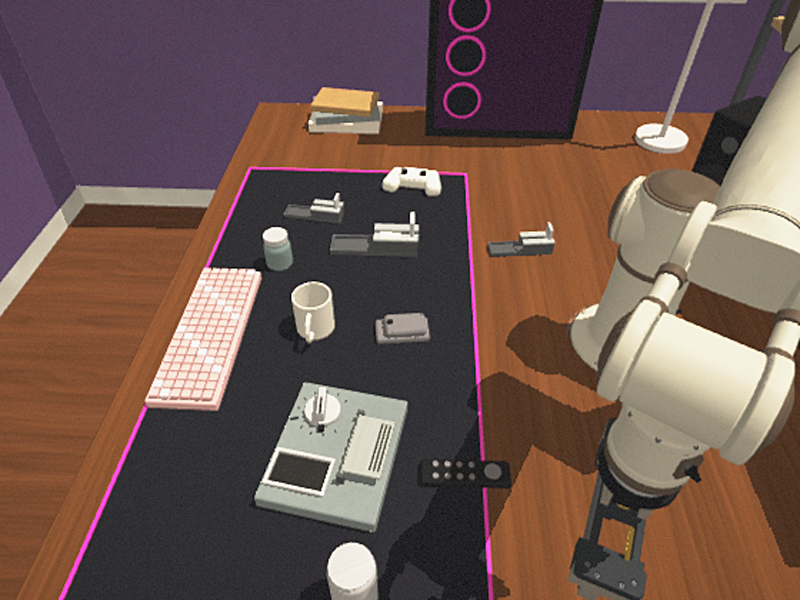

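Candidates for the dispenser: A at scene (365,390) / side (375,240), B at scene (222,318) / side (520,243), and C at scene (405,492) / side (315,210). A is the largest. The charger is at scene (512,230) / side (333,455), with the dial at scene (513,243).

```bash
python3 - <<'E'
from h import *
S,D=P("scene"),P("side")
f=lambda par,l,z:[ray(par,np.array(q)*.7,z)[:2].round(3).tolist() for q in l]
print("charger scene",f(S,[(511,187),(576,229),(515,277),(449,236)],.03))
print("charger side",f(D,[(303,384),(408,402),(375,527),(257,503)],.03))
print("tray end scene",f(S,[(421,410),(407,433)],.016),"side",f(D,[(332,236),(331,250)],.016))
print("tab scene",f(S,[(325,353)],.09),"side",f(D,[(413,220)],.08), "roof rear side",f(D,[(419,228),(419,237)],.052))
print("B len scene",f(S,[(187,305),(258,335)],.02),"C",f(S,[(365,480),(440,525)],.02),"A",f(S,[(312,375),(415,425)],.02))
b=manip.camera("scene"); cv2.imwrite("pics/A.png",cv2.resize(b[230:310,205:305],(800,640)[:2],interpolation=cv2.INTER_CUBIC)[:600])
E
```

```text
charger scene [[0.489, 0.428], [0.688, 0.371], [0.639, 0.148], [0.451, 0.182]]
charger side [[0.634, 0.167], [0.437, 0.198], [0.478, 0.434], [0.667, 0.405]]
tray end scene [[0.642, -0.245], [0.647, -0.3]] side [[0.643, -0.301], [0.638, -0.246]]
tab scene [[0.452, -0.28]] side [[0.445, -0.289]] roof rear side [[0.43, -0.296], [0.429, -0.261]]
B len scene [[0.096, -0.301], [0.274, -0.279]] C [[0.637, -0.417], [0.784, -0.414]] A [[0.427, -0.296], [0.651, -0.28]]
```

View pics/A.png

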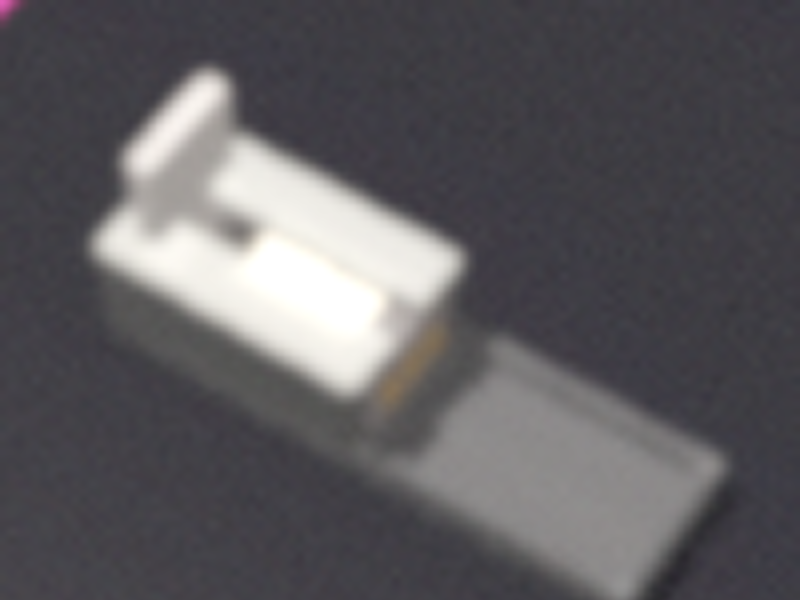

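A shows the clear roof with the white-panelled pack under it, the tab at the left rear and the tray at lower right; its 0.22 m length beats B (0.18) and C (0.15), so A it is. Next come close looks with the wrist camera.

```bash
python3 - <<'E'
from h import *
import pickle
out={}
for n,p,y in(("chg",(.50,.29,.30),np.pi/2-.17),("dis",(.47,-.277,.30),np.pi/2+.04)):
    manip.reach(p,down(y)); manip.hold(.2)
    par=P("wrist"); im=manip.camera("wrist"); out[n]=(par,im)
    cv2.imwrite(f"pics/w_{n}.png",cv2.resize(im,(800,600),interpolation=cv2.INTER_CUBIC))
    K,r,t=par; print(n,K.round(1).tolist(),(-R.from_rotvec(r).as_matrix().T@t).round(3),manip.current_clock())
pickle.dump(out,open("w.pkl","wb"))
E
```

```text
chg [[297.7, 0.0, 281.4], [0.0, 297.7, 207.4], [0.0, 0.0, 1.0]] [0.417 0.305 0.469] 1.85
dis [[297.7, 0.0, 281.4], [0.0, 297.7, 207.4], [0.0, 0.0, 1.0]] [ 0.387 -0.28   0.469] 4.1417
```

View pics/w_chg.png

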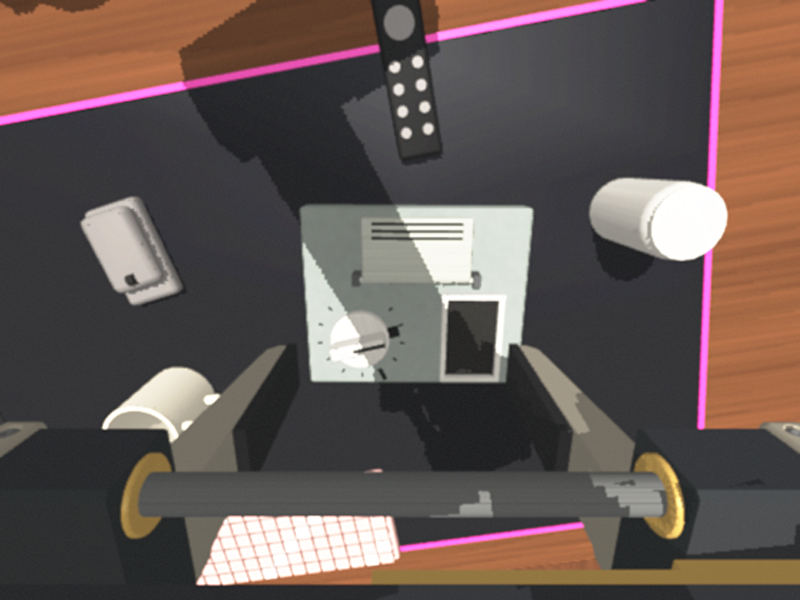

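View pics/w_dis.png

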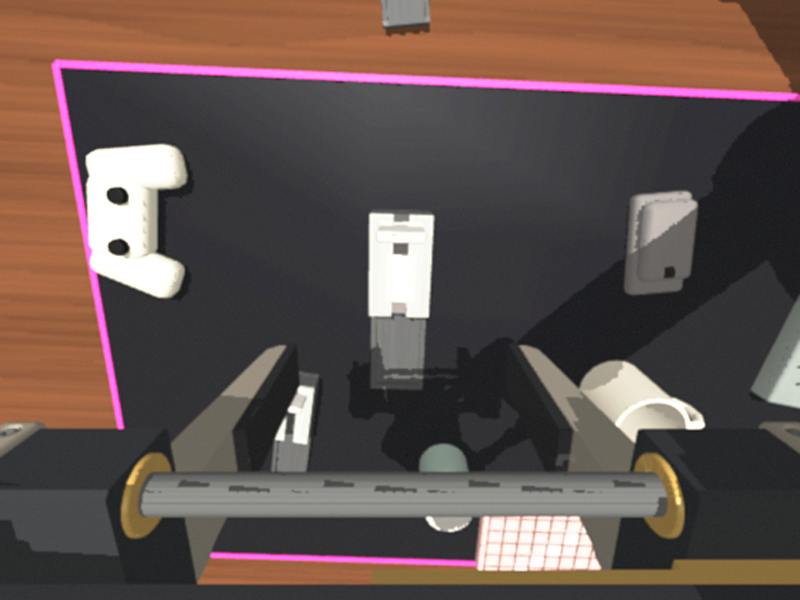

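The charger picture shows the top corners at (300,206), (533,206), (505,381) and (311,381), the bay rim spanning (441–507, 296–380), the dial at (360,340), the nose at (394,331) and the long mark at (382,373). The dispenser picture shows the roof from (369,213) to (432,318) and the tray end at y=388.

```bash
python3 - <<'E'
from h import *
import pickle
o=pickle.load(open("w.pkl","rb"))
c,d=o["chg"],o["dis"]
f=lambda par,l,z:np.array([ray(par,np.array(q)*.7,z)[:2] for q in l])
# charger: top outline
g=f(c[0],[(300,206),(533,206),(505,381),(311,381)],.03);print("charger",g.round(4).tolist(),g.mean(0).round(4),[np.linalg.norm(g[i]-g[i-1]).round(3) for i in range(4)])
b=f(c[0],[(443,296),(507,296),(500,380),(441,380)],.038);print("bay rim",b.mean(0).round(4),[np.linalg.norm(b[i]-b[i-1]).round(3) for i in range(4)])
yaw=np.arctan2(*((g[2]+g[3]-g[0]-g[1])[::-1]));yaw2=np.arctan2(*((g[1]+g[2]-g[0]-g[3])[::-1]))-np.pi/2;print("yaw",yaw,yaw2)
print("dial,nose",f(c[0],[(360,340)],.042),f(c[0],[(394,331)],.05),"long",f(c[0],[(382,373)],.03))
pd=f(c[0],[(362,222),(473,222),(470,283),(361,280)],.0535);print("paddle",pd.round(4).tolist(),pd.mean(0))
r=f(d[0],[(369,213),(434,213),(432,318),(368,318)],.052);print("roof",r.round(4).tolist(),[np.linalg.norm(r[i]-r[i-1]).round(3) for i in range(4)])
t=f(d[0],[(371,388),(424,388)],.016);print("tray end",t.round(4).tolist())
t=f(d[0],[(378,227),(425,227),(378,242),(425,242)],.096);print("tab",t.round(4).tolist())
# subpixel: crops
a=cv2.resize(c[1][135:275,200:385],None,fx=4.2,fy=4.2,interpolation=cv2.INTER_CUBIC);cv2.imwrite("pics/cc.png",a)
print(a.shape)
E
```

```text
charger [[0.4394, 0.1962], [0.4789, 0.4292], [0.6717, 0.3821], [0.6344, 0.1617]] [0.5561 0.2923] [np.float64(0.198), np.float64(0.236), np.float64(0.199), np.float64(0.223)]
bay rim [0.6104 0.3507] [np.float64(0.099), np.float64(0.068), np.float64(0.099), np.float64(0.067)]
yaw -0.20757083515494565 -0.1680615874274829
dial,nose [[0.58889399 0.22951893]] [[0.58159293 0.26844306]] long [[0.63800407 0.24421317]]
paddle [[0.4631, 0.2578], [0.4811, 0.364], [0.5417, 0.3537], [0.5201, 0.2454]] [0.50149455 0.30522592]
roof [[0.4331, -0.3099], [0.4305, -0.247], [0.5386, -0.2422], [0.5414, -0.3089]] [np.float64(0.108), np.float64(0.063), np.float64(0.108), np.float64(0.067)]
tray end [[0.6436, -0.3063], [0.641, -0.243]]
tab [[0.44, -0.2986], [0.4383, -0.2575], [0.4532, -0.2983], [0.4515, -0.2568]]
(588, 777, 3)
```

View pics/cc.png

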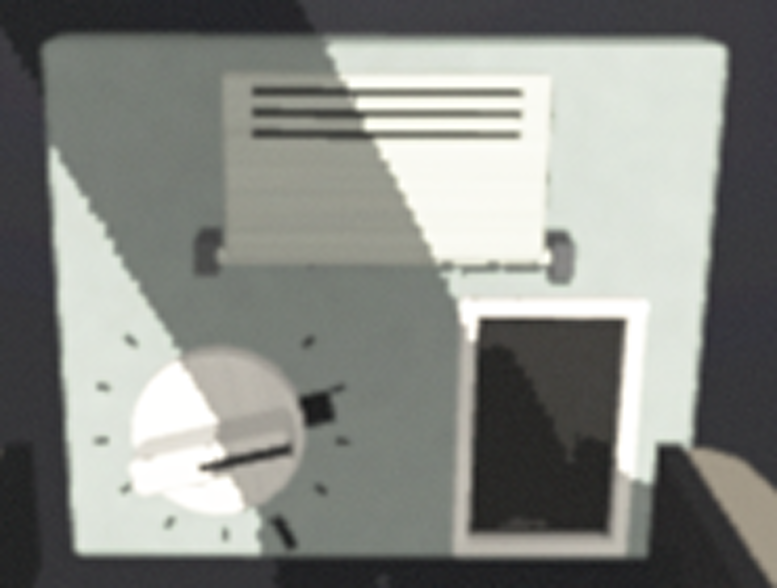

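The crop confirms the bay rim. The fifth (long) mark is at (285,532), the bar line runs (203,467)→(290,449), and the disc centre is at (217,430). Now I'll push the tab.

```bash
python3 - <<'E'
from h import *
import pickle
c=pickle.load(open("w.pkl","rb"))["chg"][0]
f=lambda l,z:np.array([ray(c,(200+q[0]/4.2,135+q[1]/4.2),z)[:2] for q in l])
l=f([(203,467),(290,449)],.069);v=l[1]-l[0];print("line",l.round(4).tolist(),np.degrees(np.arctan2(v[1],v[0])),"disc",f([(217,430)],.042))
print("bay inner",f([(478,318),(627,318),(612,533),(470,533)],.036).mean(0))
m=f([(285,532),(308,342),(102,386),(101,440),(130,341),(126,489),(169,523),(225,534),(321,489),(343,441)],.03)
print("marks circle",cv2.fitEllipse(m[[1,2,3,4,5,6,7,8,9]].astype(np.float32)), m[0])
pd=f([(222,73),(550,73),(545,262),(222,262)],.0535);print("paddle",pd.round(4).tolist())
yaw=.035;u=np.array([np.cos(yaw),np.sin(yaw),0]);q=down(np.pi/2+yaw)
A=np.array([.441,-.2795,.068])
manip.gripper_to(0,20)
manip.reach(A-u*.055+[0,0,.05],q); manip.servo_line(A-u*.055,q,.15)
pr=lambda s:print(round(s,3),np.round(manip.current_contact_force(),1),np.round(manip.current_tcp_pos(),4),round(manip.current_clock(),2))
for s in(-.03,-.02,-.012,0,.03,.05,.06,.065,.069,.073,.077,.081,.085,.089):
    manip.servo_line(A+u*s,q,.08); F=np.array(manip.current_contact_force());pr(s)
    if F[:2]@u[:2]<-17: break
cv2.imwrite("pics/push.png",manip.camera("side"))
E
```

```text
line [[0.5899, 0.2265], [0.5883, 0.2576]] 93.00073081571243 disc [[0.58778949 0.22921299]]
bay inner [0.61019167 0.34985767]
marks circle ((0.5902047753334045, 0.22916080057621002), (0.09309803694486618, 0.09332624822854996), 103.61829376220703) [0.63914051 0.24476459]
paddle [[0.4589, 0.2578], [0.477, 0.3643], [0.5408, 0.3549], [0.5222, 0.2452]]
-0.03 [ 0.2  0.5 -0.6] [ 0.4114 -0.2806  0.0684] 7.26
-0.02 [0.3 0.3 0.1] [ 0.4211 -0.2802  0.068 ] 7.53
-0.012 [0.5 0.4 1.3] [ 0.4291 -0.2799  0.068 ] 7.78
0 [-2.8 -0.3 -0. ] [ 0.4405 -0.2794  0.0677] 8.08
0.03 [-5.4 -3.6 -0.3] [ 0.47   -0.2791  0.0677] 8.61
0.05 [-7.5 -4.4 -0.1] [ 0.4896 -0.2788  0.0677] 9.01
0.06 [-7.7 -4.6 -0. ] [ 0.4993 -0.2787  0.0677] 9.28
0.065 [-8.2 -4.9  0.5] [ 0.504  -0.2786  0.0677] 9.53
0.069 [-9.3 -5.6  0.9] [ 0.5079 -0.2786  0.0677] 9.78
0.073 [-9.5 -5.8  1.4] [ 0.5118 -0.2785  0.0677] 10.03
0.077 [-9.3 -6.4  2. ] [ 0.5157 -0.2785  0.0677] 10.28
0.081 [-13.6  -6.8   3.8] [ 0.5187 -0.2784  0.0677] 10.53
0.085 [-27.9  -5.3  13.8] [ 0.519  -0.2784  0.0677] 10.78
```

Stop reached. Next I retract, check the tray and find the pack.

```bash
python3 - <<'E'
from h import *
import pickle
yaw=.03;u=np.array([np.cos(yaw),np.sin(yaw),0]);q=down(np.pi/2+yaw)
manip.servo_line([.43,-.280,.068],None,.1); manip.servo_line([.40,-.281,.075],None,.15)
manip.servo_line([.42,-.281,.15],None,.25)
manip.gripper_to(1.0); manip.reach([.52,-.277,.16],q); manip.hold(.2)
par=P("wrist"); im=manip.camera("wrist"); pickle.dump((par,im),open("p.pkl","wb"))
cv2.imwrite("pics/w_pack.png",cv2.resize(im,(800,600),interpolation=cv2.INTER_CUBIC)); print(manip.current_clock(),manip.current_contact_force())
E
```

```text
14.8667 [ 0.06236996 -0.73269416  0.11189804]
```

View pics/w_pack.png

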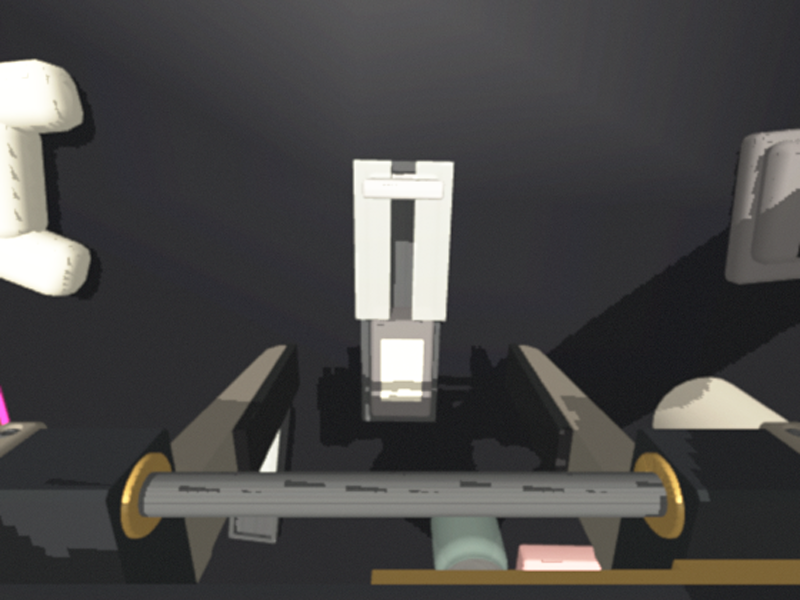

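The tab is back at (403,187). The pack lies clear of the roof, with its panel spanning (381–424, 339–400) and its edges near x = 371 and 434.

```bash
python3 - <<'E'
from h import *
import pickle
par,im=pickle.load(open("p.pkl","rb"))
f=lambda l,z:np.array([ray(par,np.array(q)*.7,z)[:2] for q in l])
p=f([(381,339),(424,339),(422,399),(382,399)],.044);print(p.round(4).tolist(),p.mean(0).round(4))
e=f([(371,350),(434,350)],.044);print("width",e.round(4).tolist())
r=f([(353,160),(453,162),(445,320),(356,320)],.052);print("roof",r.round(4).tolist())
t=f([(362,419),(435,419)],.016);print("end",t.round(4).tolist())
g=cv2.cvtColor(im,cv2.COLOR_BGR2GRAY)[225:297,278:282].mean(1);print([(225+i,int(v)) for i,v in enumerate(g)][::2])
E
```

```text
[[0.5566, -0.291], [0.5557, -0.2599], [0.6049, -0.2592], [0.6058, -0.2895]] [ 0.5807 -0.2749]
width [[0.5655, -0.2982], [0.5642, -0.2522]]
roof [[0.4337, -0.3098], [0.433, -0.2477], [0.5377, -0.2465], [0.5395, -0.3082]]
end [[0.6421, -0.3072], [0.6403, -0.2454]]
[(225, 171), (227, 175), (229, 175), (231, 174), (233, 174), (235, 174), (237, 230), (239, 255), (241, 255), (243, 255), (245, 255), (247, 255), (249, 255), (251, 255), (253, 255), (255, 255), (257, 255), (259, 255), (261, 255), (263, 255), (265, 255), (267, 188), (269, 188), (271, 191), (273, 249), (275, 255), (277, 228), (279, 184), (281, 110), (283, 93), (285, 92), (287, 94), (289, 93), (291, 75), (293, 63), (295, 37)]
```

```bash
python3 - <<'E'
from h import *
import pickle
pr=lambda s:print(s,np.round(manip.current_contact_force(),1),np.round(manip.current_tcp_pos(),4),round(manip.current_opening(),3),round(manip.current_clock(),2))
q=down(np.pi/2+.02); X=[.581,-.2755]
manip.reach(X+[.10],q); manip.servo_line(X+[.023],q,.1);pr("down")
manip.gripper_to(0,25);pr("grip")
manip.servo_line(X+[.20],None,.15);pr("lift")
cy=-.172; q=down(np.pi/2+cy); B=[.6103,.3503]
manip.reach(B+[.17],q); manip.hold(.2);pr("above")
par=P("wrist"); im=manip.camera("wrist"); pickle.dump((par,im),open("b.pkl","wb"))
cv2.imwrite("pics/w_bay.png",cv2.resize(im,(800,600),interpolation=cv2.INTER_CUBIC))
E
```

```text
down [-0.3  0.4  0.6] [ 0.5816 -0.2759  0.0238] 0.999 16.22
grip [ 0.1 -1.  -0.9] [ 0.581  -0.2756  0.023 ] 0.495 16.98
lift [ 0.4 -0.1 -1.9] [ 0.5804 -0.275   0.1985] 0.496 18.31
above [-0.1 -0.8 -1.4] [0.6107 0.3496 0.1701] 0.497 20.75
```

View pics/w_bay.png

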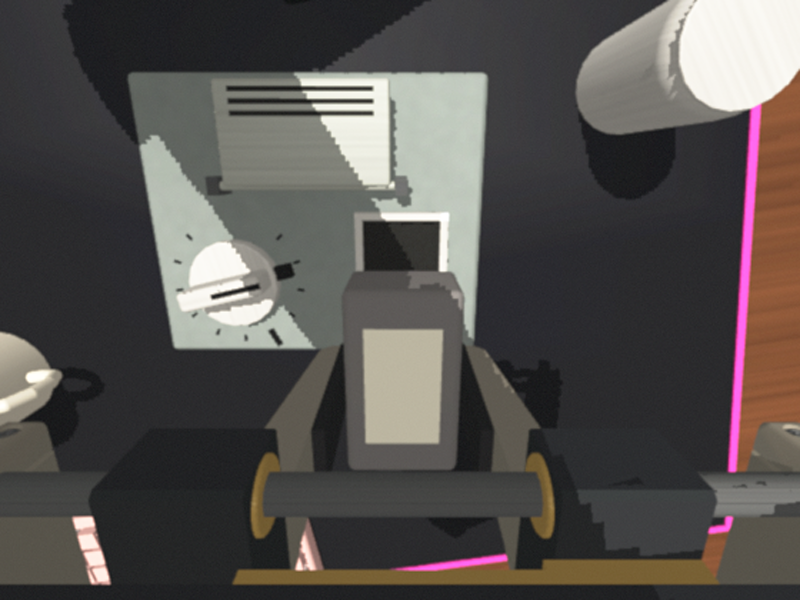

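The pack is held level at (402,370) and its panel spans (362–443, 330–444). The bay rim's near edge runs (356,213)–(448,213). I'll check both, then lower.

```bash
python3 - <<'E'
from h import *
import pickle
par,im=pickle.load(open("b.pkl","rb"))
f=lambda l,z:np.array([ray(par,np.array(q)*.7,z)[:2] for q in l])
p=f([(362,330),(443,330),(441,444),(364,444)],.191);pc=p.mean(0);tcp=np.array([.6107,.3496])
y=-.172;ex=np.array([np.cos(y),np.sin(y)]);ey=np.array([-ex[1],ex[0]])
off=pc-tcp;print("pack in hand along x,y",off@ex,off@ey,"len",np.linalg.norm(p[3]-p[0]))
r=f([(356,213),(448,213)],.038);print("rim near",r.round(4).tolist(),"yaw",np.arctan2(r[1,1]-r[0,1],r[1,0]-r[0,0])-np.pi/2)
bay=r.mean(0)+ex*.051;print("bay est",bay, "panel yaw",np.arctan2(*(p[3]+p[2]-p[0]-p[1])[::-1]))
E
```

```text
pack in hand along x,y 0.000778068715082316 0.0005970751333634383 len 0.05012955564328747
rim near [[0.5549, 0.327], [0.566, 0.3904]] yaw -0.17256725526088235
bay est [0.61068723 0.34997097] panel yaw -0.1722734010498559
```

```bash
python3 - <<'E'
from h import *
import pickle
pr=lambda s:print(s,np.round(manip.current_contact_force(),1),np.round(manip.current_tcp_pos(),4),round(manip.current_opening(),3),round(manip.current_clock(),2))
B=[.6098,.3497]; q=down(np.pi/2-.172)
manip.servo_line(B+[.06],q,.12); manip.servo_line(B+[.046],q,.05);pr("near");F0=manip.current_contact_force()[2]
for z in(.0445,.0435,.0425,.042):
    manip.servo_line(B+[z],q,.03);pr(z)
    if manip.current_contact_force()[2]-F0>1.2: break
manip.gripper_to(.62);manip.hold(.1);pr("open")
manip.servo_line(B+[.15],None,.2)
u=np.array([.985,-.171]);m=np.array(B)-u*.05
manip.reach([*m,.2],q);manip.hold(.1)
par=P("wrist"); im=manip.camera("wrist"); pickle.dump((par,im),open("b2.pkl","wb"))
cv2.imwrite("pics/w_placed.png",cv2.resize(im,(800,600),interpolation=cv2.INTER_CUBIC));pr("look")
E
```

```text
near [ 0.4 -0.3 -1.7] [0.6093 0.3495 0.0453] 0.499 22.3
0.0445 [ 0.2  0.2 -1.5] [0.6099 0.3497 0.0446] 0.498 22.55
0.0435 [ 1.  -0.1 -1.2] [0.6098 0.3497 0.0435] 0.494 22.8
0.0425 [-0.   0.1  0.7] [0.6102 0.3498 0.043 ] 0.498 23.05
open [-0.7 -0.5 -0.1] [0.6098 0.3497 0.0425] 0.622 23.52
look [-1.4 -0.1 -0.7] [0.5599 0.3574 0.1971] 0.619 24.74
```

View pics/w_placed.png

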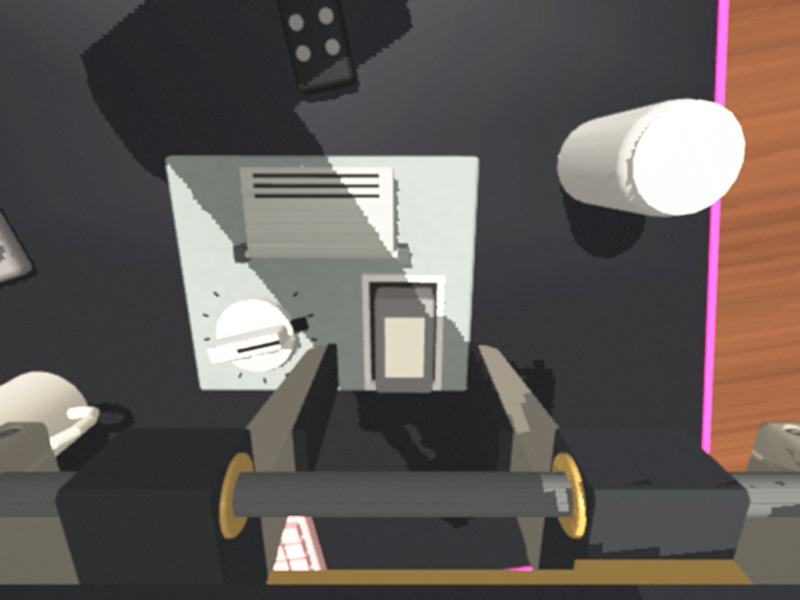

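The pack lies flat in the bay at (404,340). Next, the dial.

```bash
python3 - <<'E'
from h import *
import pickle
pr=lambda s:print(s,np.round(manip.current_contact_force(),1),np.round(manip.current_tcp_pos(),4),round(manip.current_opening(),3),round(manip.current_clock(),2))
C=[.5893,.2292]; a0=np.radians(3.)
manip.gripper_to(.4); manip.reach(C+[.11],down(a0)); manip.servo_line(C+[.048],None,.1);pr("down")
manip.gripper_to(0,12);pr("grip")
for k in range(1,6):
    manip.reach(C+[.048],down(a0-np.radians(75.6)*k/5));pr(k)
manip.gripper_to(.4);pr("open")
manip.servo_line(C+[.15],None,.2)
q=down(np.pi/2-.172)
manip.reach([.54,.25,.20],q);manip.hold(.1)
par=P("wrist"); im=manip.camera("wrist"); pickle.dump((par,im),open("d.pkl","wb"))
cv2.imwrite("pics/w_dial.png",cv2.resize(im,(800,600),interpolation=cv2.INTER_CUBIC));pr("look")
E
```

```text
down [0.1 0.2 0.6] [0.5898 0.2293 0.0486] 0.401 27.05
grip [-5.4 -0.9  5.7] [0.5886 0.2293 0.0486] 0.15 27.52
1 [-4.1 -1.3  5.7] [0.5888 0.2293 0.0486] 0.155 27.88
2 [-3.5 -0.7  5.2] [0.589  0.2292 0.0486] 0.156 28.23
3 [-3.7 -2.   5.4] [0.5891 0.2291 0.0486] 0.153 28.59
4 [-3.3 -1.7  5.5] [0.5892 0.229  0.0486] 0.151 28.95
5 [-3.5 -1.5  4.7] [0.5893 0.2288 0.0486] 0.15 29.31
open [ 0.6 -0.7  0.2] [0.5893 0.2292 0.0479] 0.398 29.82
look [0.3 0.1 0.2] [0.54   0.25   0.1999] 0.395 32.87
```

View pics/w_dial.png

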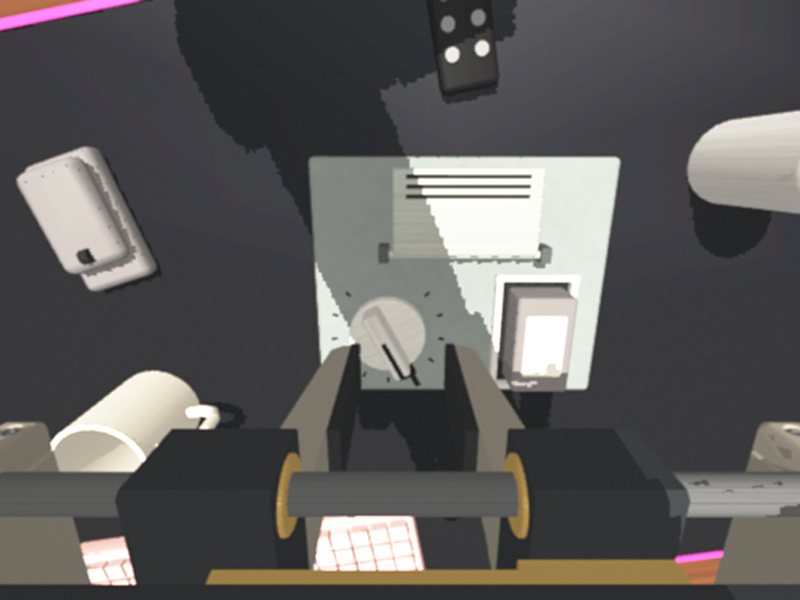

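The pointer line runs (384,346)→(407,378), next to the long mark at (413,374). I'll check the angle in numbers from the dark pixels.

```bash
python3 - <<'E'
from h import *
import pickle
par,im=pickle.load(open("d.pkl","rb"))
g=cv2.cvtColor(cv2.resize(im,None,fx=4,fy=4,interpolation=cv2.INTER_CUBIC),cv2.COLOR_BGR2GRAY)
s=4*.7
x0,y0,x1,y1=[int(v*s) for v in(362,300,435,386)]
m=(g[y0:y1,x0:x1]<60).astype(np.uint8)
n,L,st,ce=cv2.connectedComponentsWithStats(m)
for i in range(1,n):
    if st[i,4]<40: continue
    yy,xx=np.nonzero(L==i); pts=np.c_[xx+x0,yy+y0].astype(np.float32)
    vx,vy,cx,cy=cv2.fitLine(pts,cv2.DIST_L2,0,.01,.01).ravel()
    out=[]
    for z in(.069,.03):
        a,b=[ray(par,((cx+k*vx*10)/4,(cy+k*vy*10)/4),z)[:2] for k in(-1,1)]; v=b-a
        out.append((round(float(np.degrees(np.arctan2(v[1],v[0]))),1),((a+b)/2).round(4).tolist()))
    print(st[i].tolist(),((cx/s).round(),(cy/s).round()),out)
f=lambda l,z:np.array([ray(par,np.array(q)*.7,z)[:2] for q in l]).round(4).tolist()
print("paddle near",f([(393,169),(545,169)],.0535),"far",f([(390,257),(543,257)],.0535))
E
```

```text
[60, 127, 61, 95, 691] (np.float32(393.0), np.float32(362.0)) [(17.8, [0.6011, 0.2328]), (17.8, [0.6197, 0.2287])]
[134, 183, 27, 56, 573] (np.float32(414.0), np.float32(376.0)) [(5.9, [0.6154, 0.2465]), (5.9, [0.6359, 0.2441])]
paddle near [[0.4597, 0.2577], [0.4781, 0.3642]] far [[0.522, 0.2442], [0.5417, 0.3581]]
```

```bash
python3 - <<'E'
from h import *
pr=lambda s:print(s,np.round(manip.current_contact_force(),1),np.round(manip.current_tcp_pos(),4),round(manip.current_clock(),2))
X=[.4808,.309];q=down(np.pi/2-.172)
manip.gripper_to(0,20);manip.reach(X+[.10],q);manip.servo_line(X+[.06],q,.1);pr("near")
for z in(.054,.050,.046,.043,.041,.0395,.038,.0365,.035,.0335):
    manip.servo_line(X+[z],q,.04);pr(z)
    if manip.current_contact_force()[2]>15: break
manip.hold(.2);pr("held")
manip.servo_line(X+[.06],q,.06);pr("up");manip.servo_line(X+[.16],q,.15);manip.reach([.45,.25,.25],q);manip.hold(.2)
import pickle
pickle.dump((P("wrist"),manip.camera("wrist")),open("e.pkl","wb"));pr("end")
E
```

```text
near [-0.1  0.1  0.4] [0.4816 0.3089 0.0606] 34.66
0.054 [ 0.3 -0.3 -0.2] [0.4809 0.309  0.0541] 34.96
0.05 [-0.6 -0.5  4.1] [0.4813 0.3093 0.0506] 35.21
0.046 [-1.7 -0.6  6.5] [0.4814 0.3093 0.0468] 35.46
0.043 [-2.2 -1.4  6.9] [0.4817 0.3093 0.0442] 35.71
0.041 [-2.3 -0.8 11.2] [0.4819 0.3093 0.0429] 35.96
0.0395 [-7.1 -3.3 20.3] [0.482  0.3093 0.0426] 36.21
held [-6.4 -3.3 19.3] [0.4821 0.3093 0.0426] 36.41
up [ 0.  -0.2  0.4] [0.4803 0.3088 0.0595] 36.9
end [-0.5 -0.2  0. ] [0.4493 0.2503 0.2479] 38.49
```

```bash
python3 -c "
from h import *
print(manip.hand_in())"
```

```text
the job is handed in; nothing more can be done
None
```

I handed the job in at about 38.5 s of the 72 s allowed: the tab was pushed to its stop and sprang back, the pack lies flat in the bay, and the dial pointer is within about 0.5° of the long mark. The paddle was pressed to its stop and released; I judged that from the force readings only and did not look at it again afterwards.

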